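# Lock a filter cartridge into the spring-loaded bayonet socket of a bench filter station

### The job

Take the filter cartridge out of its stand and fit it in the bayonet socket of the filter station: find the notches by feel, push it down against the spring, twist it a quarter turn clockwise (seen from above) to the stop, and let go so that it stays locked. Do not force it: never press or twist it against the station with more than about 40 N. Leave the two bottles and the cup standing where they are.

Things in the scene. Friction and masses are not known exactly. Their poses are not given: they have to be found in the camera images.
- cartridge: Loose filter cartridge, 0.1 to 0.2 kg, upright in the stand at the start. Origin: centre of its underside; z up its axis, x along wing and lugs. Heights above origin: grey stem, radius 16 mm, 0 to 22 mm (foot tapers to radius 12 over the lowest 6 mm); white flange, radius 31, underside at 22 mm, and drum, radius 27, up to 43 mm. A half turn about z makes no difference.
- wing (a point): Grip point in the cartridge's white upright wing, 66 mm above the cartridge's origin, same axes. The wing is 50 mm long along x, 14 mm thick along y, and stands from 42 to 78 mm above the origin. Grip it across its thickness.
- lugs (a point): Point on the cartridge's axis, at the underside of its two opposite grey lugs, 8 mm above its origin, same axes. The lugs point along +x and -x, in line with the wing, reach 23 mm from the axis, are 7 mm wide and 5 mm high.
- stand: Fixed grey ring, outer radius 34 mm (foot 45 mm), bore radius 19.5 mm, 30 mm high, in which the cartridge's stem hangs with its lugs on the top face. Origin: centre of its underside.
- station: Filter station, a fixed white box 150 x 130 x 50 mm with an aluminium collar (socket) of radius 32 mm on top, 50 mm high. Origin: centre of its underside, z up. Held down in the socket, the cartridge turns clockwise only, about 92 degrees from the notches' middle to a hard stop; only in the last 8 degrees, let up, its lugs rise 3 mm into recesses and lock. Let up elsewhere it is not locked.
- socket_rim (a point): Centre of the socket's mouth, on the rim's top face, 100 mm above the bench; axes as the station. Bore radius 18.5 mm. Two opposite notches in the rim, 11 mm wide, let the lugs in. The line through them is turned 11 to 69 degrees counterclockwise (from above) from this frame's x axis; how far, no reading shows. Off the notches the lugs rest on the rim (cartridge origin 8 mm below the rim).
- plunger_top (a point): Centre of the black spring plunger's top in the socket, 11 mm below the rim at rest. The stem's underside presses on it: 4 N at first, 0.7 N more per mm. With the cartridge's origin 19 mm below the rim the lugs clear the collar's lip and it can be turned; at 22 mm the flange meets the rim (hard stop). Locked, the origin is 16 mm below the rim and the flange 6 mm above it.
- bottle_a: Bystander: glass bottle with a blue cap, 60 mm across, 105 mm high. Origin: centre of its underside.
- bottle_b: Bystander: glass bottle with a blue cap, 52 mm across, 95 mm high. Origin: centre of its underside.
- cup: Bystander: white open cup, 64 mm across, 55 mm high. Origin: centre of its underside.
Things that resemble listed ones, but are neither listed nor needed, are in the scene too. Several things have the shape of the station; the one meant has the colours described above.

How it is judged (in metres and radians):
On the way, in this order (a step that is already met when the one before it is completed fails the run):
1. the cartridge is lifted out of the stand (z of cartridge in the frame of stand above 0.04 m and horizontal distance between cartridge and socket_rim above 0.04 m), for 0.1 s.
2. with its lugs in the notches the cartridge is pushed down against the spring, its origin at least 18.5 mm below the rim (z of cartridge in the frame of socket_rim below -0.0185 m and horizontal distance between cartridge and socket_rim below 0.004 m), for 0.1 s.
At the end, for the whole second after the job is handed in: The cartridge is locked in the socket, released and at rest: upright within 0.08 rad, its axis within 4 mm of the socket's, its origin 14 to 18 mm below the rim (locked in the recesses; not yet turned far enough it stands outside this band) (z of cartridge in the frame of socket_rim between -0.018 and -0.014 m and horizontal distance between cartridge and socket_rim below 0.004 m and angle between cartridge's own z axis and vertical below 0.08 rad and linear speed of cartridge below 0.02 m/s and contact force between the fingers and cartridge below 0.1 N); the robot touches nothing.
It fails at once if the cartridge is pressed or twisted against the station with more than 60 N (contact force between cartridge and station above 60 N).
It fails at once if a bottle or the cup is shifted by more than 30 mm (distance of any of bottle_a, bottle_b, cup from where it was at the start of the episode above 0.03 m).
It fails at once if a bottle or the cup is tipped over (angle between any of bottle_a, bottle_b, cup's own z axis and vertical above 0.5 rad).
It also fails if it takes over 72 s, if anything falls off the work surface, if the arm or the gripper's body presses on something with over 40 N, if the wrist force passes 120 N, or if a joint passes its speed limit or range.

### The arm

A 6-joint arm with a two-finger parallel gripper is mounted at the origin on the work surface. World frame = base frame: x ahead of the robot, y to its left, z up, the work surface at z = 0. Lengths are in mm, angles in rad, forces in N, time in s.
With the tool pointing down it reaches from about 275 to 725 mm from the base axis. Payload 15.9 kg.
Tool frame: the origin (TCP) lies on the centre line of the jaws, within the pads' length; the fingertips stand 17 mm ahead of it and the grasp point (between the pads) lies 2 mm behind it; z points along the fingers, y is the direction in which the jaws open and shut (so a half turn about z gives the same grasp; the last joint's range is limited). The gripper opens to 85 mm and grips with 20 to 120 N. Pads are 22 mm wide; open, the fingers measure 114 mm over their backs; the gripper's body (76 mm by 85 mm) begins 54 mm behind the grasp point. The pads swing forward as they close: fully open they stand 13 mm farther back than shut.
Start: joints at [-1.245, 0.213, -0.034, 1.323, 0, 1.571], TCP at [160.027, -473.684, 248.306] pointing down, gripper open.
Joint ranges: [-2.98, 2.98], [-0.74, 1.72], [-1.14, 1.35], [-2.1, 2.04], [-1.57, 1.44], [-3.14, 3.14]. Speed limits (rad/s): [1.89, 1.89, 2.39, 2.57, 3.14, 3.14].

### API

Orientations are given as a unit quaternion [w, x, y, z].
In Python, from cell import bot, vision, models gives the robot as it stands. The module is installed in compiled form; this text tells all that it offers.
- The arm moves only by the shell command python3 -m creep 'ROWS' [FORCE]. ROWS is text: rows parted by semicolons, each of 5 numbers parted by spaces: the shift along the tool's x, y, z in units of 30 mm (1.0 is 30 mm), then the turn about the tool's z in rad, then the closure, from 0 (fully open) to 1 (shut). In form: x y z roll hand; .... A call has 1 to 12 rows; each row shifts and turns the commanded pose from where the row before left it, along the tool's axes as they then stand; what a row does not reach is not made up. A row lasts 1/12 s, in which the tool goes at most 41.7 mm and 7.16 degrees, less where a joint would pass 70% of its speed; a pose out of reach is approached as far as the arm can. A call is refused whole if a number of a shift passes 1 or a number of a turn 0.125, either way. A call with a gripper value outside its range is refused whole. The fingers move at their own pace and stop on an object; FORCE is the grip in N (left out, the last holds). Time passes only in rows, so rows that do not move let the fingers close. It gives the time, the measured TCP pose, the force and the opening at its end, in the units of the state.
- bot.state(): the state, without advancing time (a new reading comes with each control period).
- vision.snapshot(name): name is "side" or "top"; returns (picture, depth): 400x640x3 uint8, blue, green, red; 400x640 float32, mm along the optical axis (not along the pixel's ray), 0 where there is no reading.
- vision.camera_info(name): a dict with "mtx" (3x3 intrinsics, pixels), "k1" (the pictures are not rectified: a ray, as slopes to the right and down, at radius r is drawn at 1 + k1 r^2 times it, then the intrinsics apply), "cam_to_world" (4x4, takes a point from camera to world coordinates). Camera axes: x right, y up, looking along -z (the intrinsics and any distortion apply to the point x, -y, -z); pixel columns grow to the right and rows downward; lengths in mm; the calibration is good to about 2 mm. A picture is of the moment at which its call begins. camera_info takes no time and is no camera call.
- bot.finish_job(): hands the job in, once; it reports no verdict.
Trained networks look in the newest picture that a camera, given by its name, has taken for a name from the list of things; names that differ only in an ending like _2 or _b are one class to them, and where a whole thing is asked for, a point or a joint stands for the part that bears it (a point fixed in the world has none). Each returns a list of dicts, best first, with "score" (0 to 1); they miss things now and then, are a little off and sometimes report something else, mostly with a low value. They report only what shows in the picture. A call takes as long as a camera call. They do not tell look-alikes from the thing itself.
- models.spot_in(thing, camera): "location" ([column, row] in pixels, amid what is visible of it).
The state is a dict: "t": time; "joint_pos": joint angles; "qd": joint speeds; "tau": joint torques, N m; "position": TCP position; "tool_rot": TCP orientation; "wrist_force": force on the tool from outside, world axes, zero at the start; "ft_torque": the same for the moment, N m; "gripper_width": finger opening in mm.
Only numpy, scipy, OpenCV 4.12 (cv2) and the standard library are available. Lean on these libraries where they do the work, as an engineer would, in place of code of your own. Each camera call takes 0.05 s, during which the arm holds its last target.

## Working session

There is one attempt and no reset: what is moved stays moved. The work goes in short steps, Python scripts to look and compute and a shell command to move; the robot and the scene stay as the last step left them, time stands still between calls to the robot, and variables do not carry over. Pictures are saved under pics/ and viewed, and the job is handed in when it is done.

```bash
mkdir -p pics; ls
cat > h.py <<'E'
import numpy as np, cv2
from cell import bot, vision, models
def w2p(name,P):
    c=vision.camera_info(name);M=np.array(c["cam_to_world"]);K=np.array(c["mtx"])
    p=np.linalg.inv(M)@np.append(P,1);s=np.array([p[0]/-p[2],-p[1]/-p[2]])
    s=s*(1+c["k1"]*(s@s));return (K[:2,:2]@s+K[:2,2])
def p2w(name,u,v,d=None,z=None):
    c=vision.camera_info(name);M=np.array(c["cam_to_world"]);K=np.array(c["mtx"])
    s=cv2.undistortPoints(np.array([[[u,v]]],float),K,np.array([c["k1"],0,0,0]))[0,0]
    ray=np.array([s[0],-s[1],-1.])
    if d is None:
        o=M[:3,3];r=M[:3,:3]@ray;return o+r*(z-o[2])/r[2]
    return (M@np.append(ray*d,1))[:3]
def cloud(name,depth):
    c=vision.camera_info(name);M=np.array(c["cam_to_world"]);K=np.array(c["mtx"])
    vv,uu=np.mgrid[:400,:640]
    s=cv2.undistortPoints(np.stack([uu,vv],-1).reshape(-1,1,2).astype(float),K,np.array([c["k1"],0,0,0]))[:,0]
    d=depth.reshape(-1,1)
    P=np.hstack([s[:,:1]*d,-s[:,1:]*d,-d])@M[:3,:3].T+M[:3,3]
    return P.reshape(400,640,3)
E
python3 - <<'E'
from h import *
for n in("top","side"):
    im,d=vision.snapshot(n);cv2.imwrite(f"pics/{n}0.png",im);np.savez(f"{n}0.npz",im=im,d=d)
    c=vision.camera_info(n);print(n,c["k1"],np.round(c["cam_to_world"],3).tolist(),np.round(c["mtx"],1).tolist())
    for t in("cartridge","wing","stand","station","socket_rim","bottle_a","cup"):
        print(t,[(np.round(r["location"]).tolist(),round(r["score"],2)) for r in models.spot_in(t,n)])
print(bot.state())
E
```

```text
pics
top 0.03821285391742757 [[-0.002, 0.992, -0.127, 367.686], [-1.0, 0.0, 0.017, 65.11], [0.017, 0.127, 0.992, 1390.471], [0.0, 0.0, 0.0, 1.0]] [[442.3, 0.0, 325.1], [0.0, 442.3, 200.1], [0.0, 0.0, 1.0]]
cartridge [([408.0, 221.0], 0.63), ([318.0, 118.0], 0.18)]
wing [([408.0, 222.0], 0.61)]
stand [([398.0, 225.0], 0.6)]
station [([443.0, 285.0], 0.87), ([290.0, 205.0], 0.77), ([206.0, 230.0], 0.73)]
socket_rim [([206.0, 229.0], 0.8), ([279.0, 283.0], 0.76), ([446.0, 286.0], 0.73), ([285.0, 204.0], 0.69)]
bottle_a [([269.0, 132.0], 0.84), ([372.0, 134.0], 0.84)]
cup []
side -0.1219860016475327 [[-0.964, 0.196, -0.178, 296.267], [-0.265, -0.744, 0.614, 889.557], [-0.012, 0.639, 0.769, 1141.84], [0.0, 0.0, 0.0, 1.0]] [[509.5, 0.0, 319.0], [0.0, 509.5, 199.7], [0.0, 0.0, 1.0]]
cartridge [([361.0, 148.0], 0.55)]
wing [([361.0, 146.0], 0.8)]
stand [([357.0, 163.0], 0.54)]
station [([312.0, 247.0], 0.83), ([399.0, 274.0], 0.75), ([362.0, 165.0], 0.74), ([428.0, 144.0], 0.67), ([314.0, 339.0], 0.58)]
socket_rim [([428.0, 141.0], 0.94), ([400.0, 273.0], 0.79), ([307.0, 248.0], 0.72)]
bottle_a [([264.0, 161.0], 0.75), ([226.0, 240.0], 0.74)]
cup [([235.0, 196.0], 0.56), ([308.0, 249.0], 0.54)]
{'t': 0.8, 'joint_pos': array([-1.24499082e+00,  2.12898635e-01, -3.44179797e-02,  1.32347645e+00,
        2.37696984e-05,  1.57080071e+00]), 'qd': array([-0.00010376, -0.00061019, -0.00183455, -0.00157626, -0.0004312 ,
       -0.00216032]), 'tau': array([-3.44714434e-03, -6.85908151e+01,  4.87311602e+01,  1.23597831e-03,
       -7.41995495e-05, -7.79771511e-06]), 'position': array([ 160.03868207, -473.68234619,  248.29937718]), 'tool_rot': array([-3.16730045e-07,  9.86761019e-01,  1.62181042e-01,  1.19922540e-05]), 'wrist_force': array([-0.09545445, -0.71437183, -0.85937659]), 'ft_torque': array([0.00888504, 0.00292793, 0.04317992]), 'gripper_width': 85.08613205012195}
```

View pics/top0.png

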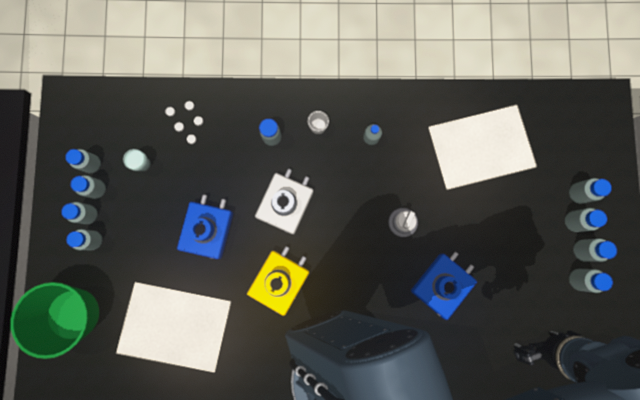

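View pics/side0.png

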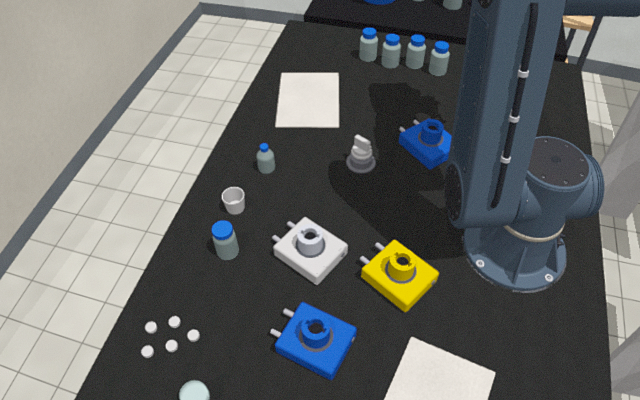

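Top view: there are four station-shaped things, white (284,201), blue (205,230), yellow (278,284) and blue (446,287). Only the white one with an aluminium collar fits the description. The cartridge is at (405,221) in top and (361,150) in side. I'll check both in enlarged crops.

Run:
```python
from h import *
t=np.load("top0.npz");s=np.load("side0.npz")
a=[cv2.resize(x,(390,300),interpolation=cv2.INTER_CUBIC) for x in (t["im"][170:232,245:325],t["im"][190:252,365:445],s["im"][210:287,262:362],s["im"][120:182,320:400])]
cv2.imwrite("pics/crop0.png",np.vstack([np.hstack(a[:2]),np.hstack(a[2:])]))
C=cloud("top",t["d"]);S=cloud("side",s["d"])
for n,X,im in(("top",C,t["im"]),("side",S,s["im"])):
    b,g,r=[im[...,i].astype(int) for i in range(3)]
    ok=(X[...,2]>44)&(X[...,2]<56)&(abs(b-r)<40)&(g>120)
    print(n,"station z med, ")
    seed=(284,201) if n=="top" else (311,248)
    vv,uu=np.mgrid[:400,:640]
    m=ok&(np.hypot(uu-seed[0],vv-seed[1])<50)
    P=X[m]; rect=cv2.minAreaRect(P[:,:2].astype(np.float32));print("station top rect",rect,np.median(P[:,2]))
    m2=(X[...,2]>92)&(X[...,2]<110)&(np.hypot(uu-seed[0],vv-seed[1])<40)
    print("rim",m2.sum(),cv2.minEnclosingCircle(X[m2][:,:2].astype(np.float32)),np.median(X[m2],0))
    seed=(405,221) if n=="top" else (361,150)
    near=np.hypot(uu-seed[0],vv-seed[1])<35
    for lo,hi in((84,110),(52,70)):
        m3=near&(X[...,2]>lo)&(X[...,2]<hi);Q=X[m3];print("cart",lo,m3.sum(),cv2.minAreaRect(Q[:,:2].astype(np.float32)) if m3.sum()>3 else"", np.mean(Q,0), Q[:,2].max() if len(Q) else 0)
for u,v in((276,182),(310,198)): pass
```

```text
top station z med, 
station top rect ((529.6571655273438, 167.1186981201172), (129.13336181640625, 149.78848266601562), 66.0358657836914) 50.1977797603829
rim 249 ((529.433837890625, 166.96836853027344), 32.16521072387695) [529.55415391 168.94337218  99.93259678]
cart 84 101 ((474.3709716796875, -203.08477783203125), (14.533692359924316, 50.02280807495117), 63.705650329589844) [ 473.80267863 -201.98877814   98.51092706] 106.2857928013234
cart 52 181 ((472.7852478027344, -200.42584228515625), (56.71014404296875, 53.956668853759766), 58.21757125854492) [ 472.7556255  -198.17803058   63.2530441 ] 69.9521359168973
side station z med, 
station top rect ((529.8095703125, 171.70498657226562), (132.28054809570312, 152.049560546875), 66.05677032470703) 50.70150732620209
rim 343 ((529.79248046875, 170.7373046875), 33.50028991699219) [528.23394812 172.93325638 100.50140682]
cart 84 127 ((478.9859619140625, -197.7427520751953), (19.035228729248047, 52.07992172241211), 63.34881591796875) [ 477.26560367 -196.40518781   96.12773864] 106.26404887247327
cart 52 155 ((475.2225036621094, -187.95895385742188), (60.42543411254883, 43.49546813964844), 7.430233001708984) [ 478.03849532 -184.78739968   62.0392573 ] 69.91990048490675
```

View pics/crop0.png

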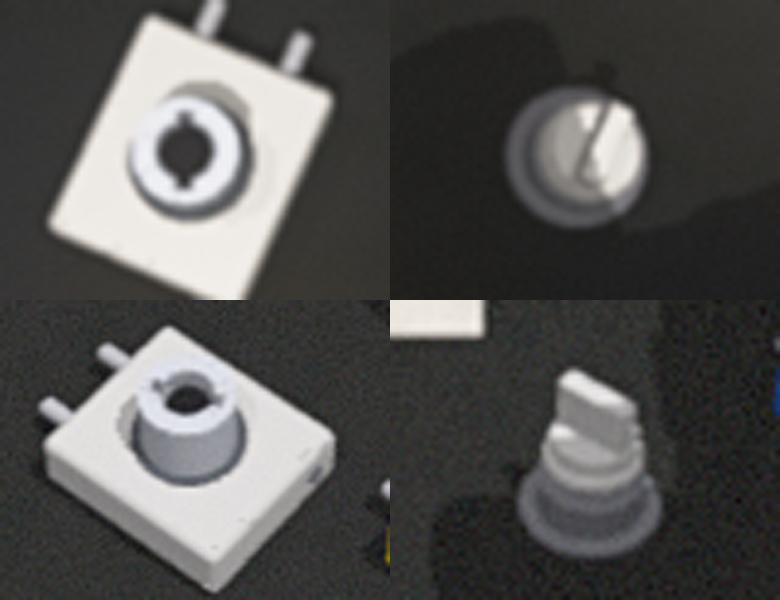

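White station confirmed: its aluminium collar is at top (284,201), its notches show roughly along world x, and the bottles and cup stand clear. The cartridge in the stand has a white wing at about -26°. First a small test roll to learn the sign of joint 6.

```bash
cat >> h.py <<'E'
def pose():
    s=bot.state();from scipy.spatial.transform import Rotation as R
    q=s["tool_rot"];r=R.from_quat([q[1],q[2],q[3],q[0]]).as_matrix();return s,r
def plan(target=None,yaw=None):
    s,r=pose();y=np.degrees(np.arctan2(r[1,0],r[0,0]))
    print("t %.2f"%s["t"],"pos",np.round(s["position"],2),"yaw %.2f"%y,"zax",np.round(r[:,2],4),"F",np.round(s["wrist_force"],2),"T",np.round(s["ft_torque"],3),"w %.2f"%s["gripper_width"],"q6 %.1f"%np.degrees(s["joint_pos"][5]))
    if target is not None:
        d=r.T@(np.array(target)-s["position"]);print("tool shift units",np.round(d/30,3))
    if yaw is not None:print("roll rad total",np.round(np.radians(-((yaw-y+180)%360-180)),4))
E
python3 -m creep '0 0 0 -0.125 0;0 0 0 -0.125 0' 40
python3 - <<'E'
from h import *
plan([474,-200,248],153.7)
t=np.load("top0.npz");im=t["im"][180:222,262:304]
g=cv2.resize(im,None,fx=14,fy=14,interpolation=cv2.INTER_CUBIC);cv2.imwrite("pics/rim.png",g)
# dark pixels inside collar: rim plane rectified map
N=400;out=np.zeros((N,N),np.uint8);gray=cv2.cvtColor(t["im"],6)
mx=np.zeros((N,N),np.float32);my=mx.copy()
for i in range(N):
  for j in range(N):
    u=w2p("top",[529.4+40-i*.2,167+40-j*.2,100]);mx[i,j],my[i,j]=u
cv2.imwrite("pics/rimrect.png",cv2.remap(gray,mx,my,cv2.INTER_CUBIC))
R=cv2.imread("pics/rimrect.png",0).astype(float)
for rad in(19.5,20.5,21.5,22.5):
  pr=[]
  for a in range(0,360,5):
    x,y=rad*np.cos(np.radians(a)),rad*np.sin(np.radians(a));pr.append(R[int(round((40-x)/.2)),int(round((40-y)/.2))])
  print(rad,[int(p) for p in pr])
E
```

```text
t: 0.97
position: [160.0, -473.7, 248.3]
tool_rot: [-0.0, 0.958, 0.286, 0.0]
wrist_force: [0.5, 0.0, 0.5]
gripper_width: 85.4
t 0.97 pos [ 160.02 -473.67  248.31] yaw 33.29 zax [-0.  0. -1.] F [0.53 0.02 0.52] T [-0.046 -0.059  0.024] w 85.38 q6 75.4
tool shift units [ 1.3756e+01 -1.8820e+00  1.0000e-02]
roll rad total -2.1016Traceback (most recent call last):
  File "<stdin>", line 10, in <module>
  File "h.py", line 4, in w2p
    c=vision.camera_info(name);M=np.array(c["cam_to_world"]);K=np.array(c["mtx"])
ValueError: time passes only in moves, steps and waits
```

```bash
sed -i '1a import functools' h.py; sed -i 's/vision.camera_info(name)/ci(name)/' h.py; sed -i '3a @functools.lru_cache\ndef ci(n): return vision.camera_info(n)' h.py
python3 - <<'E'
from h import *
t=np.load("top0.npz")
N=400;gray=cv2.cvtColor(t["im"],6)
mx=np.zeros((N,N),np.float32);my=mx.copy()
for i in range(N):
  for j in range(N):
    mx[i,j],my[i,j]=w2p("top",[529.4+40-i*.2,167+40-j*.2,100])
R=cv2.remap(gray,mx,my,cv2.INTER_CUBIC);cv2.imwrite("pics/rimrect.png",R);R=R.astype(float)
for rad in(19.5,20.5,21.5,22.5):
  pr=[]
  for a in range(0,360,5):
    x,y=rad*np.cos(np.radians(a)),rad*np.sin(np.radians(a));pr.append(R[int(round((40-x)/.2)),int(round((40-y)/.2))])
  print(rad,[int(p) for p in pr])
E
```

```text
19.5 [94, 87, 105, 129, 160, 165, 172, 169, 167, 163, 171, 164, 162, 164, 175, 175, 180, 182, 188, 185, 190, 190, 195, 194, 202, 209, 220, 217, 224, 219, 211, 192, 155, 112, 83, 71, 83, 113, 160, 202, 230, 237, 236, 236, 237, 232, 234, 235, 233, 231, 238, 236, 231, 225, 224, 221, 220, 217, 218, 212, 213, 212, 210, 203, 201, 198, 196, 190, 195, 174, 150, 115]
20.5 [99, 92, 111, 144, 175, 195, 194, 194, 193, 186, 195, 188, 192, 191, 195, 201, 208, 212, 212, 215, 216, 214, 212, 215, 223, 229, 231, 233, 234, 234, 228, 207, 168, 132, 104, 96, 103, 134, 174, 212, 237, 242, 243, 238, 240, 236, 239, 239, 236, 240, 242, 239, 235, 233, 231, 231, 230, 228, 228, 232, 230, 225, 228, 218, 222, 216, 216, 217, 214, 194, 166, 126]
21.5 [115, 103, 122, 155, 189, 212, 216, 212, 209, 211, 208, 213, 211, 207, 216, 223, 227, 228, 229, 229, 232, 232, 229, 225, 233, 239, 235, 241, 237, 241, 235, 217, 183, 155, 134, 127, 137, 156, 193, 221, 240, 241, 243, 240, 239, 238, 239, 238, 239, 241, 240, 238, 239, 240, 241, 241, 239, 236, 233, 236, 239, 233, 233, 233, 230, 229, 232, 229, 226, 207, 181, 139]
22.5 [123, 113, 133, 168, 200, 225, 227, 229, 223, 227, 223, 227, 221, 226, 229, 231, 232, 233, 233, 234, 236, 236, 235, 234, 235, 240, 238, 240, 238, 242, 237, 224, 199, 175, 160, 158, 159, 179, 206, 226, 241, 241, 242, 240, 239, 239, 239, 239, 240, 240, 239, 239, 240, 241, 242, 242, 241, 241, 238, 237, 239, 239, 236, 239, 235, 237, 237, 237, 234, 220, 191, 149]
```

View pics/rimrect.png

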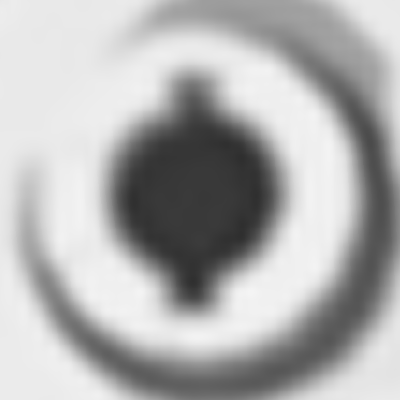

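```bash
python3 -m creep '0.9 -0.1 0 -0.125 0;0.9 0 0 -0.125 0;0.9 0.15 0 -0.125 0;0.85 0.3 0 -0.125 0;0.85 0.4 0 -0.125 0;0.8 0.5 0 -0.125 0'; python3 -c "
from h import *
plan([475,-200.5,248],153.7)"
```

```text
t: 1.47
position: [291.7, -372.2, 248.4]
tool_rot: [0.0, 0.786, 0.618, -0.0]
wrist_force: [-0.2, 0.6, 0.1]
gripper_width: 85.4
t 1.47 pos [ 291.65 -372.16  248.42] yaw 76.30 zax [ 1.e-04 -2.e-04 -1.e+00] F [-0.23  0.64  0.11] T [ 0.017  0.027 -0.006] w 85.44 q6 51.8
tool shift units [7.007 4.583 0.014]
roll rad total -1.3509
```

```bash
python3 -m creep '0.7 0.46 0 -0.125 0;0.64 0.54 0 -0.125 0;0.57 0.62 0 -0.125 0;0.48 0.68 0 -0.125 0;0.4 0.74 0 -0.125 0;0.3 0.78 0 -0.125 0;0.2 0.81 0 -0.125 0;0.1 0.83 0 -0.125 0;0 0.84 0 -0.125 0;-0.1 0.83 0 -0.125 0;0 0 0 0 0'; python3 -c "
from h import *
plan([475,-200.5,150],153.7)"
```

```text
t: 2.38
position: [476.9, -199.4, 248.0]
tool_rot: [0.0, 0.274, 0.962, 0.0]
wrist_force: [1.0, 1.0, -0.4]
gripper_width: 85.4
t 2.38 pos [ 476.95 -199.37  248.  ] yaw 148.21 zax [ 5.e-04  8.e-04 -1.e+00] F [ 0.98  1.03 -0.44] T [-0.033 -0.063 -0.052] w 85.43 q6 9.1
tool shift units [ 0.035 -0.069  3.267]
roll rad total -0.0958
```

```bash
python3 -m creep '0.03 -0.03 0.8 -0.096 0;0 0 0.8 0 0;0 0 0.8 0 0;0 0 0.8 0 0;0 0 0.8 0 0.3;0 0 0.5 0 0.4;0 0 0 0 0.4;0 0 0 0 0.4'
python3 - <<'E'
from h import *
plan([475,-201.5,90],153.7)
im,d=vision.snapshot("side");cv2.imwrite("pics/s1.png",cv2.resize(im[80:220,260:440],(720,560),interpolation=cv2.INTER_CUBIC))
E
```

```text
t: 3.05
position: [472.9, -202.2, 113.3]
tool_rot: [-0.001, 0.233, 0.972, 0.0]
wrist_force: [0.2, 0.5, 0.9]
gripper_width: 51.5
t 3.05 pos [ 472.89 -202.18  113.3 ] yaw 153.04 zax [-1.1e-03  4.0e-04 -1.0e+00] F [0.25 0.53 0.92] T [-0.077  0.008  0.053] w 51.46 q6 3.8
tool shift units [-0.053  0.052  0.777]
roll rad total -0.0115
```

View pics/s1.png

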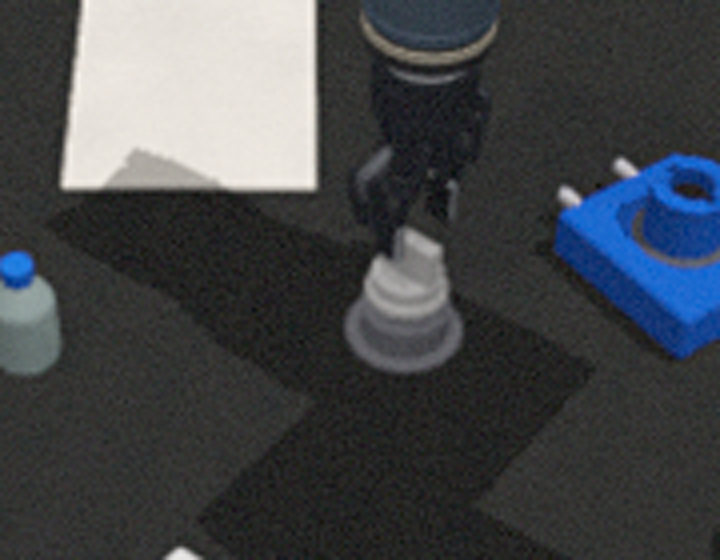

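The fingers straddle the wing, which shows at about (418,245) in the crop. Next I descend and close.

```bash
python3 -m creep '-0.05 0.04 0.26 -0.011 0.4;0 0 0.26 0 0.4;0 0 0.26 0 0.4;0 0 0 0 0.4;0 0 0 0 1;0 0 0 0 1;0 0 0 0 1;0 0 0 0 1;0 0 0 0 1;0 0 0 0 1' 60; python3 -c "
from h import *
plan()"
```

```text
t: 3.93
position: [475.5, -201.9, 90.3]
tool_rot: [0.0, 0.227, 0.974, -0.0]
wrist_force: [-0.9, 0.1, 5.5]
gripper_width: 12.8
t 3.93 pos [ 475.46 -201.91   90.27] yaw 153.71 zax [ 6.e-04 -4.e-04 -1.e+00] F [-0.9   0.08  5.46] T [-0.101  0.23   0.009] w 12.83 q6 3.3
```

```bash
python3 -m creep '0 0 -0.3 0 1;0 0 -0.6 0 1;0 0 -0.8 0 1;0 0 -0.8 0 1;0 0 -0.8 0 1;0 0 -0.8 0 1;0 0 0 0 1;0 0 0 0 1;0 0 0 0 1'
python3 - <<'E'
from h import *
plan([530,169,215],180)
for n,c in(("top",(180,250,360,450)),("side",(60,200,260,440))):
    im,d=vision.snapshot(n);np.savez(n+"1.npz",im=im,d=d);cv2.imwrite(f"pics/{n}1.png",cv2.resize(im[c[0]:c[1],c[2]:c[3]],(720,560),interpolation=cv2.INTER_CUBIC))
    X=cloud(n,d); s,r=pose();p=s["position"]
    L=(X-p)@r  # tool frame coords
    b=im.astype(int);white=(b.min(-1)>110)
    for lo,hi in((25,80),(36,46),(46,70)):
        m=(np.hypot(L[...,0],L[...,1])<45)&(L[...,2]>lo)&(L[...,2]<hi)
        print(n,lo,m.sum(),np.round(L[m].min(0),1) if m.any() else"",np.round(L[m].max(0),1) if m.any() else"",np.round(np.mean(L[m],0),1) if m.any() else "")
E
```

```text
t: 4.68
position: [475.0, -201.6, 212.5]
tool_rot: [-0.0, 0.227, 0.974, 0.0]
wrist_force: [0.4, -0.6, -1.6]
gripper_width: 12.8
t 4.68 pos [ 474.99 -201.62  212.52] yaw 153.71 zax [-5.e-04  3.e-04 -1.e+00] F [ 0.41 -0.59 -1.59] T [ 0.047  0.065 -0.018] w 12.79 q6 3.3
tool shift units [ 3.827 11.889 -0.08 ]
roll rad total -0.4588
top 25 81 [ -0.5 -24.2  25. ] [31.2 27.4 44.5] [19.3  5.9 34.9]
top 36 42 [ -0.5 -24.2  36.1] [31.2 27.4 44.5] [21.   6.  39.6]
top 46 0   
side 25 168 [-29.3 -19.   25.1] [32.7 34.1 65.7] [ 9.9 16.1 35.5]
side 36 73 [-29.3 -19.   36.1] [32.7 34.1 45.9] [ 9.7 17.3 39.7]
side 46 10 [-2.2 -0.9 54.9] [23.1 18.5 65.7] [10.7 10.2 59.7]
```

View pics/side1.png

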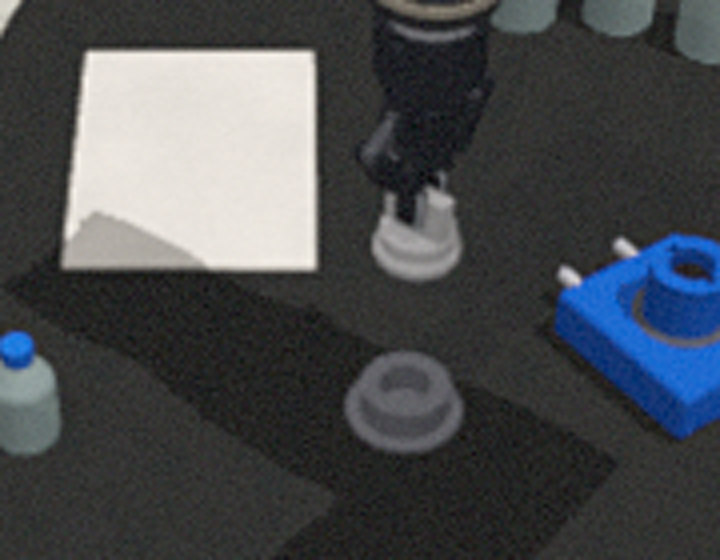

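View pics/top1.png

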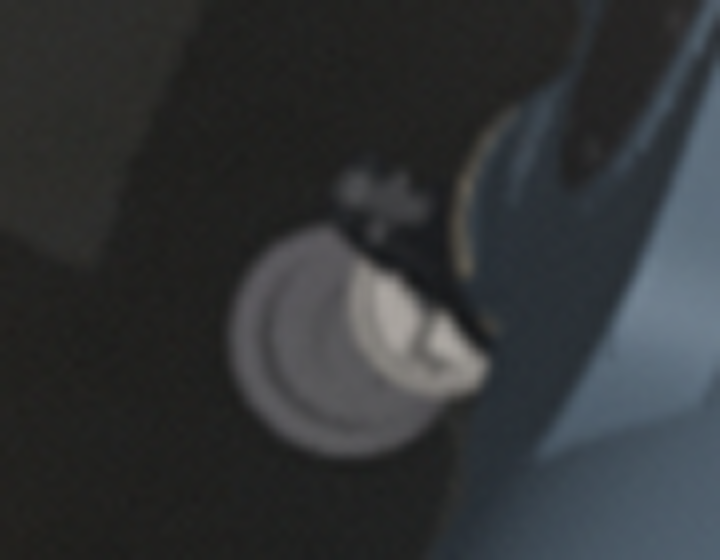

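Lifted cleanly, and the stand is empty. Now I estimate how the cartridge sits in the gripper.

Run:
```python
from h import *
from scipy.optimize import least_squares
s,r=pose();p=s["position"]
for n in("top","side"):
    f=np.load(n+"1.npz");X=cloud(n,f["d"]);L=(X-p)@r;im=f["im"].astype(int)
    m=(np.hypot(L[...,0],L[...,1])<40)&(L[...,2]>22)&(L[...,2]<50)&(im.min(-1)>70)
    Q=L[m];print(n,len(Q),np.histogram(Q[:,2],bins=np.arange(22,51,3))[0])
    # image silhouette: near-boundary points
    # model: wall points r=27 (drum z 26..38 ) or flange 31
    def dist(c):
        rho=np.hypot(Q[:,0]-c[0],Q[:,1]-c[1]);h=68.3+c[2]-Q[:,2] # height above origin
        # profile segments (rho,h): drum wall 27 for h 28..43, drum top h=43 rho<27, flange wall 31 h22..28, flange top h=28 27..31
        def seg(a,b):
            a=np.array(a,float);b=np.array(b,float);P=np.stack([rho,h],1);t=np.clip((P-a)@(b-a)/((b-a)@(b-a)),0,1);return np.linalg.norm(P-a-t[:,None]*(b-a),axis=1)
        return np.min([seg((7,43),(27,43)),seg((27,43),(27,27)),seg((27,27),(31,27)),seg((31,27),(31,22))],axis=0)
    o=least_squares(dist,[0,0,0],loss="soft_l1");print(n,"tool-frame offset",o.x.round(2),"mean d",dist(o.x).mean().round(2))
    print("world off",(r@o.x*[1,1,-1]).round(2))
```

```text
top 104 [24 16  8  6 12 24 10  4  0]
top tool-frame offset [-0.34 -2.51 -1.68] mean d 1.18
world off [-0.8  -2.4  -1.68]
side 205 [47 48 14 10 25 32 21  8  0]
side tool-frame offset [ 0.9   2.63 -0.75] mean d 1.51
world off [ 0.36  2.75 -0.75]
```

```bash
python3 -m creep '0.15 0.45 0 -0.038 1;0.26 0.91 0 -0.038 1;0.23 0.92 0 -0.038 1;0.2 0.93 0 -0.038 1;0.17 0.93 0 -0.038 1;0.13 0.94 0 -0.038 1;0.09 0.95 0 -0.038 1;0.06 0.95 0 -0.038 1;0.03 0.95 0 -0.038 1;-0.01 0.95 0 -0.038 1;-0.04 0.95 0 -0.038 1;-0.07 0.94 0 -0.038 1'; python3 -c "
from h import *
plan([530.2,169.2,190],180)"
```

```text
t: 5.78
position: [517.1, 124.3, 212.0]
tool_rot: [-0.001, 0.0, 1.0, -0.0]
wrist_force: [1.1, 0.8, -0.9]
gripper_width: 13.1
t 5.78 pos [517.05 124.28 211.99] yaw 179.95 zax [-1.6e-03 -4.0e-04 -1.0e+00] F [ 1.13  0.8  -0.88] T [ 0.047 -0.021  0.077] w 13.09 q6 13.6
tool shift units [-0.438  1.498  0.732]
roll rad total -0.0008
```

```bash
python3 -m creep '-0.2 0.6 0 0 1;-0.2 0.6 0 0 1;0 0 0 0 1;0 0 0 0 1;0 0 0.3 0 1;0 0 0.4 0 1;0 0 0 0 1;0 0 0 0 1;0 0 0 0 1'
python3 - <<'E'
from h import *
plan([530.2,169.2,176],180)
for n,c in(("top",(160,240,230,333)),("side",(190,290,250,366))):
    im,d=vision.snapshot(n);np.savez(n+"2.npz",im=im,d=d);cv2.imwrite(f"pics/{n}2.png",cv2.resize(im[c[0]:c[1],c[2]:c[3]],(696,600),interpolation=cv2.INTER_CUBIC))
E
```

```text
t: 6.53
position: [529.6, 158.3, 192.1]
tool_rot: [-0.0, 0.002, 1.0, -0.0]
wrist_force: [0.4, -0.3, -1.8]
gripper_width: 13.0
t 6.53 pos [529.61 158.3  192.11] yaw 179.80 zax [-1.e-04 -1.e-04 -1.e+00] F [ 0.38 -0.29 -1.82] T [ 0.016 -0.013  0.038] w 12.98 q6 16.8
tool shift units [-0.018  0.363  0.537]
roll rad total -0.0035
```

View pics/side2.png

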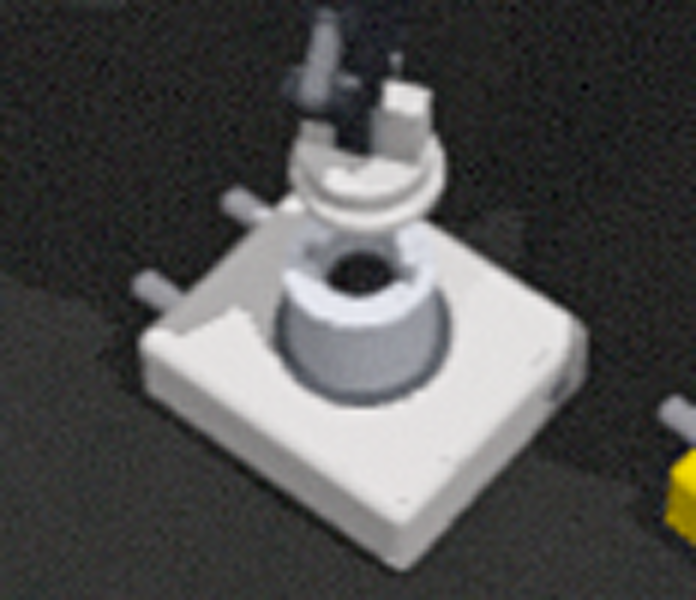

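The cartridge, flange at about (365,185) in the crop, hangs just short of the collar. I shift the last 11 mm in y, then lower it slowly.

```bash
python3 -m creep '0 0.2 0 0 1;-0.02 0.163 0 0 1;0 0 0 0 1;0 0 0 0 1;0 0 0.2 0 1;0 0 0.2 0 1;0 0 0.2 0 1;0 0 0.2 0 1;0 0 0 0 1;0 0 0 0 1'; python3 -c "
from h import *
plan([530.2,169.2,164],180)"
```

```text
t: 7.47
position: [530.0, 169.6, 167.4]
tool_rot: [-0.0, 0.001, 1.0, -0.0]
wrist_force: [0.1, 0.3, -1.1]
gripper_width: 13.1
t 7.47 pos [530.02 169.6  167.41] yaw 179.84 zax [-9.e-04 -3.e-04 -1.e+00] F [ 0.1   0.26 -1.12] T [ 0.016  0.004 -0.032] w 13.08 q6 17.9
tool shift units [-0.006 -0.013  0.114]
roll rad total -0.0029
```

```bash
python3 -m creep '0 0 0.05 0 1;0 0 0.05 0 1;0 0 0.05 0 1;0 0 0 0 1'; python3 -m creep '0 0 0.04 0 1;0 0 0.04 0 1;0 0 0 0 1'; python3 -c "
from h import *
plan([530.2,169.2,158],180)"
```

```text
t: 7.8
position: [530.3, 169.8, 163.2]
tool_rot: [-0.0, 0.001, 1.0, -0.0]
wrist_force: [0.9, -0.5, -0.6]
gripper_width: 13.2
t: 8.05
position: [530.3, 169.8, 160.8]
tool_rot: [-0.0, 0.001, 1.0, -0.0]
wrist_force: [-0.6, 1.2, -1.2]
gripper_width: 12.8
t 8.05 pos [530.27 169.75 160.77] yaw 179.84 zax [-2.e-04 -0.e+00 -1.e+00] F [-0.65  1.23 -1.15] T [-0.017 -0.001 -0.004] w 12.80 q6 17.9
tool shift units [ 0.002 -0.018  0.092]
roll rad total -0.0028
```

```bash
python3 -m creep '0 0 0.04 0 1;0 0 0 0 1;0 0 0 0 1';python3 -m creep '0 0 0.03 0 1;0 0 0 0 1;0 0 0 0 1'; python3 -c "
from h import *
plan([530.2,169.2,158],180)"
```

```text
t: 8.3
position: [530.3, 169.8, 159.8]
tool_rot: [-0.0, 0.001, 1.0, -0.0]
wrist_force: [0.8, 0.6, -1.4]
gripper_width: 13.0
t: 8.55
position: [530.3, 169.8, 158.9]
tool_rot: [-0.0, 0.001, 1.0, -0.0]
wrist_force: [0.3, -0.5, -1.7]
gripper_width: 13.0
t 8.55 pos [530.3  169.77 158.89] yaw 179.84 zax [-0. -0. -1.] F [ 0.28 -0.51 -1.66] T [ 0.033 -0.008  0.02 ] w 13.05 q6 17.9
tool shift units [ 0.003 -0.019  0.03 ]
roll rad total -0.0028
```

```bash
for i in 1; do python3 -m creep '0 0 0.04 0 1;0 0 0 0 1;0 0 0 0 1';python3 -m creep '0 0 0.04 0 1;0 0 0 0 1;0 0 0 0 1';python3 -m creep '0 0 0.04 0 1;0 0 0 0 1;0 0 0 0 1'; done
```

```text
t: 8.8
position: [530.3, 169.8, 157.6]
tool_rot: [-0.0, 0.001, 1.0, -0.0]
wrist_force: [-0.2, 0.8, -1.6]
gripper_width: 12.5
t: 9.05
position: [530.4, 169.8, 156.7]
tool_rot: [0.0, 0.001, 1.0, 0.0]
wrist_force: [-1.3, -0.7, 3.5]
gripper_width: 13.2
t: 9.3
position: [530.4, 169.8, 155.4]
tool_rot: [0.0, 0.001, 1.0, 0.0]
wrist_force: [-1.1, -0.4, 3.6]
gripper_width: 12.7
```

The force steps to about 5 N at TCP z≈157, as expected for the plunger at 11 mm, and then grows gently like the spring. The lugs are in the notches. I keep pushing.

```bash
python3 -m creep '0 0 0.04 0 1;0 0 0.04 0 1;0 0 0 0 1;0 0 0 0 1';python3 -m creep '0 0 0.04 0 1;0 0 0.04 0 1;0 0 0 0 1;0 0 0 0 1';python3 -m creep '0 0 0.04 0 1;0 0 0.02 0 1;0 0 0 0 1;0 0 0 0 1'; python3 -c "
from h import *
plan([530.2,169.2,148],180)"
```

```text
t: 9.63
position: [530.4, 169.8, 152.9]
tool_rot: [0.0, 0.001, 1.0, 0.0]
wrist_force: [-0.7, 0.7, 5.2]
gripper_width: 12.9
t: 9.97
position: [530.5, 169.8, 150.6]
tool_rot: [0.0, 0.001, 1.0, 0.0]
wrist_force: [-0.1, -0.4, 7.6]
gripper_width: 12.9
t: 10.3
position: [530.5, 169.8, 149.0]
tool_rot: [0.0, 0.001, 1.0, 0.0]
wrist_force: [-1.3, -0.1, 7.5]
gripper_width: 13.0
t 10.30 pos [530.46 169.83 148.96] yaw 179.84 zax [ 5.e-04  2.e-04 -1.e+00] F [-1.34 -0.13  7.5 ] T [-0.147  0.479  0.029] w 12.98 q6 17.9
tool shift units [ 0.009 -0.021  0.032]
roll rad total -0.0028
```

```bash
python3 -m creep '0 0 0.04 0 1;0 0 0 0 1;0 0 0 0 1';python3 -m creep '0 0 0 0.03 1;0 0 0 0.03 1;0 0 0 0.03 1;0 0 0 0 1'; python3 -c "
from h import *
plan([530.2,169.2,148],180)"
```

```text
t: 10.55
position: [530.5, 169.8, 147.8]
tool_rot: [0.0, 0.001, 1.0, 0.0]
wrist_force: [-1.7, -0.1, 9.0]
gripper_width: 12.6
t: 10.88
position: [530.8, 169.9, 148.0]
tool_rot: [0.001, 0.047, 0.999, 0.0]
wrist_force: [0.1, -0.3, 9.1]
gripper_width: 12.9
t 10.88 pos [530.81 169.89 147.97] yaw 174.57 zax [ 1.3e-03  3.0e-04 -1.0e+00] F [ 0.08 -0.26  9.09] T [-0.09   0.139  0.015] w 12.91 q6 23.2
tool shift units [ 0.018 -0.025 -0.001]
roll rad total -0.0948
```

```bash
python3 -m creep '0 0 0 0.04 1;0 0 0 0.04 1;0 0 0 0.04 1;0 0 0 0 1'; python3 -c "
from h import *
plan([530.2,169.2,148],180)"
```

```text
t: 11.22
position: [530.9, 169.9, 148.0]
tool_rot: [0.001, 0.108, 0.994, 0.0]
wrist_force: [0.1, 1.3, 9.0]
gripper_width: 12.9
t 11.22 pos [530.87 169.88 147.97] yaw 167.65 zax [ 1.3e-03  3.0e-04 -1.0e+00] F [0.11 1.26 8.96] T [-0.096 -0.002  0.049] w 12.94 q6 30.1
tool shift units [ 0.017 -0.027 -0.001]
roll rad total -0.2155
```

No torque 12° in, so it is turning under the lip. I keep twisting and watch the torque.

```bash
python3 -m creep '0 0 0 0.06 1;0 0 0 0.06 1;0 0 0 0.06 1;0 0 0 0.06 1;0 0 0 0.06 1;0 0 0 0.06 1;0 0 0 0 1'; python3 -c "
from h import *
plan([530.2,169.2,148],88)"; python3 -m creep '0 0 0 0.06 1;0 0 0 0.06 1;0 0 0 0.06 1;0 0 0 0.06 1;0 0 0 0.06 1;0 0 0 0.06 1;0 0 0 0.06 1;0 0 0 0.06 1;0 0 0 0.06 1;0 0 0 0.06 1;0 0 0 0 1'; python3 -c "
from h import *
plan([530.2,169.2,148],88)"
```

```text
t: 11.8
position: [530.9, 169.9, 148.0]
tool_rot: [0.001, 0.284, 0.959, 0.0]
wrist_force: [0.9, 0.3, 9.2]
gripper_width: 12.9
t 11.80 pos [530.92 169.88 148.02] yaw 146.95 zax [ 1.5e-03  3.0e-04 -1.0e+00] F [0.94 0.28 9.22] T [-0.049  0.041 -0.044] w 12.87 q6 50.8
tool shift units [ 0.008 -0.032  0.001]
roll rad total 1.0288
t: 12.72
position: [530.9, 169.9, 148.0]
tool_rot: [0.001, 0.555, 0.832, 0.001]
wrist_force: [0.3, -0.8, 8.1]
gripper_width: 12.6
t 12.72 pos [530.9  169.88 148.  ] yaw 112.57 zax [ 1.4e-03  3.0e-04 -1.0e+00] F [ 0.31 -0.84  8.13] T [-0.112  0.085 -0.03 ] w 12.56 q6 85.2
tool shift units [-0.012 -0.03  -0.   ]
roll rad total 0.4288
```

```bash
python3 -m creep '0 0 0 0.05 1;0 0 0 0.05 1;0 0 0 0.05 1;0 0 0 0.05 1;0 0 0 0.05 1;0 0 0 0.05 1;0 0 0 0 1;0 0 0 0 1'; python3 -c "
from h import *
plan([530.2,169.2,148],88)";  python3 -m creep '0 0 0 0.03 1;0 0 0 0.03 1;0 0 0 0 1;0 0 0 0 1'; python3 -c "
from h import *
plan([530.2,169.2,148],88)"
```

```text
t: 13.38
position: [530.8, 169.9, 148.0]
tool_rot: [0.0, 0.672, 0.741, 0.001]
wrist_force: [0.1, 0.1, 9.6]
gripper_width: 13.2
t 13.38 pos [530.84 169.86 147.96] yaw 95.59 zax [ 1.3e-03  3.0e-04 -1.0e+00] F [0.08 0.06 9.63] T [-0.071  0.093 -0.005] w 13.16 q6 102.2
tool shift units [-0.02  -0.023 -0.001]
roll rad total 0.1325
t: 13.72
position: [530.9, 169.9, 148.0]
tool_rot: [0.0, 0.694, 0.72, 0.001]
wrist_force: [-0.6, -0.1, 9.3]
gripper_width: 13.1
t 13.72 pos [530.86 169.87 147.99] yaw 92.16 zax [ 1.3e-03  3.0e-04 -1.0e+00] F [-0.58 -0.14  9.32] T [-0.143  0.073 -0.029] w 13.06 q6 105.6
tool shift units [-0.021 -0.023 -0.001]
roll rad total 0.0726
```

```bash
for k in 1; do python3 -m creep '0 0 0 0.03 1;0 0 0 0 1;0 0 0 0 1'; python3 -c "
from h import *
plan()";  python3 -m creep '0 0 0 0.03 1;0 0 0 0 1;0 0 0 0 1'; python3 -c "
from h import *
plan()"; python3 -m creep '0 0 0 0.02 1;0 0 0 0 1;0 0 0 0 1'; python3 -c "
from h import *
plan()"; done | grep yaw
```

```text
t 13.97 pos [530.86 169.88 147.99] yaw 90.45 zax [ 1.4e-03  3.0e-04 -1.0e+00] F [-0.29 -0.02  9.32] T [-0.036  0.043  0.014] w 12.88 q6 107.3
t 14.22 pos [530.74 169.91 147.96] yaw 88.73 zax [ 1.1e-03  4.0e-04 -1.0e+00] F [-1.16 -0.58  8.99] T [0.024 0.293 0.035] w 13.11 q6 109.0
t 14.47 pos [530.56 169.97 147.92] yaw 87.59 zax [ 7.e-04  5.e-04 -1.e+00] F [-1.610e+00  1.000e-02  1.048e+01] T [0.046 0.588 0.096] w 13.28 q6 110.2
```

```bash
for k in 1; do python3 -m creep '0 0 0 0.02 1;0 0 0 0 1;0 0 0 0 1'; python3 -c "
from h import *
plan()";  python3 -m creep '0 0 0 0.02 1;0 0 0 0 1;0 0 0 0 1'; python3 -c "
from h import *
plan()"; done | grep yaw
```

```text
t 14.72 pos [530.44 169.99 147.91] yaw 86.46 zax [ 5.e-04  5.e-04 -1.e+00] F [-1.89  0.39 11.09] T [0.107 0.774 0.256] w 12.92 q6 111.3
t 14.97 pos [530.43 170.02 147.94] yaw 85.33 zax [ 5.e-04  6.e-04 -1.e+00] F [-2.84  1.17 10.76] T [0.177 0.806 0.53 ] w 13.30 q6 112.4
```

At the stop: Tz has risen to 0.53 Nm, about 25 N at the lugs. I ease off slightly, let it up into the recesses, and check.

```bash
for k in 1; do python3 -m creep '0 0 0 -0.015 1;0 0 -0.05 0 1;0 0 -0.05 0 1;0 0 0 0 1'; python3 -c "
from h import *
plan()";  python3 -m creep '0 0 -0.03 0 1;0 0 0 0 1;0 0 0 0 1'; python3 -c "
from h import *
plan()"; done | grep yaw
```

```text
t 15.30 pos [530.4  169.95 150.77] yaw 86.16 zax [ 2.e-04  4.e-04 -1.e+00] F [-2.63  1.37  7.91] T [0.353 0.707 0.308] w 13.05 q6 111.6
t 15.55 pos [530.33 169.87 151.45] yaw 86.16 zax [-0.e+00  2.e-04 -1.e+00] F [-1.14  2.18  4.  ] T [0.593 0.375 0.277] w 13.12 q6 111.6
```

```bash
python3 -m creep '0 0 -0.02 0 1;0 0 0 0 1;0 0 0 0 1';  python3 -m creep '0 0 0 0 0.8;0 0 0 0 0.6;0 0 0 0 0.5;0 0 0 0 0.5;0 0 0 0 0.5;0 0 0 0 0.5'; python3 -c "
from h import *
plan()"
```

```text
t: 15.8
position: [530.3, 169.9, 152.0]
tool_rot: [-0.0, 0.73, 0.683, 0.0]
wrist_force: [-0.1, 2.8, 1.0]
gripper_width: 13.2
t: 16.3
position: [530.3, 169.7, 152.0]
tool_rot: [0.0, 0.73, 0.683, -0.0]
wrist_force: [-0.3, 0.3, 0.4]
gripper_width: 42.9
t 16.30 pos [530.33 169.68 151.97] yaw 86.15 zax [-0.e+00 -1.e-04 -1.e+00] F [-0.33  0.29  0.37] T [-0.043  0.064  0.023] w 42.91 q6 111.6
```

```bash
python3 -m creep '0 0 -0.3 0 0.4;0 0 -0.6 0 0.3;0 0 -0.8 0 0.3;0 0 -0.9 0 0.3;0 0 -0.9 0 0.3;0 -1 -0.2 0 0.3;0 -1 0 0 0.3;0 -1 0 0 0.3;0 -1 0 0 0.3;0 0 0 0 0.3;0 0 0 0 0.3'
python3 - <<'E'
from h import *
plan()
for n,c in(("top",(160,240,230,333)),("side",(190,290,250,366))):
    im,d=vision.snapshot(n);np.savez(n+"3.npz",im=im,d=d);cv2.imwrite(f"pics/{n}3.png",cv2.resize(im[c[0]:c[1],c[2]:c[3]],(696,600),interpolation=cv2.INTER_CUBIC));cv2.imwrite(f"pics/{n}3f.png",im)
    X=cloud(n,d);near=np.hypot(X[...,0]-530,X[...,1]-169)<40
    for lo,hi in((150,175),(118,134)):
        m=near&(X[...,2]>lo)&(X[...,2]<hi);Q=X[m]
        if m.sum()>3:print(n,lo,m.sum(),"z med",np.median(Q[:,2]).round(1),cv2.minAreaRect(Q[:,:2].astype(np.float32)))
E
```

```text
t: 17.22
position: [409.8, 178.0, 264.2]
tool_rot: [0.0, 0.73, 0.683, 0.001]
wrist_force: [0.3, -0.5, 0.3]
gripper_width: 59.7
t 17.22 pos [409.81 177.96 264.19] yaw 86.22 zax [ 1.5e-03  6.0e-04 -1.0e+00] F [ 0.31 -0.53  0.31] T [ 0.013 -0.031  0.01 ] w 59.67 q6 117.3
top 150 65 z med 162.3 ((529.173828125, 159.24766540527344), (34.21261978149414, 14.1162691116333), 87.73341369628906)
top 118 118 z med 127.5 ((534.0552978515625, 158.3441619873047), (52.871665954589844, 33.44841003417969), 26.727277755737305)
side 150 129 z med 162.2 ((529.8440551757812, 171.5443572998047), (52.640838623046875, 14.95366096496582), 86.53857421875)
side 118 230 z med 127.9 ((530.178466796875, 171.42037963867188), (53.18680191040039, 54.53677749633789), 65.41288757324219)
```

View pics/side3.png

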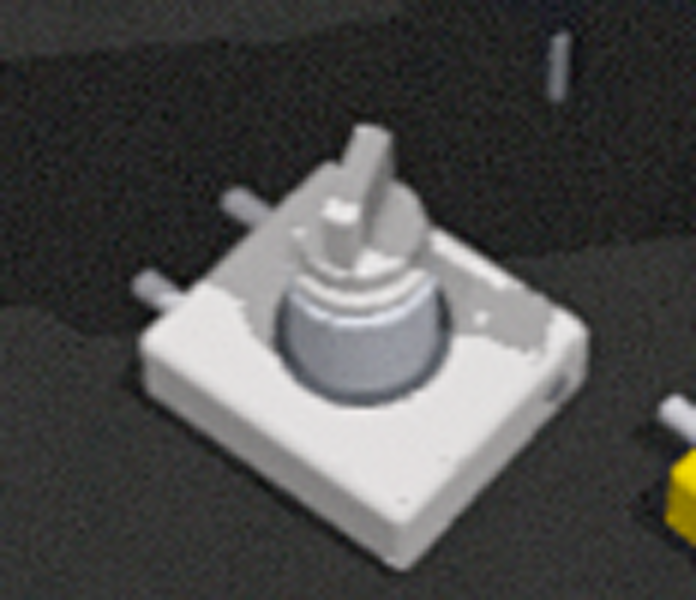

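View pics/top3f.png

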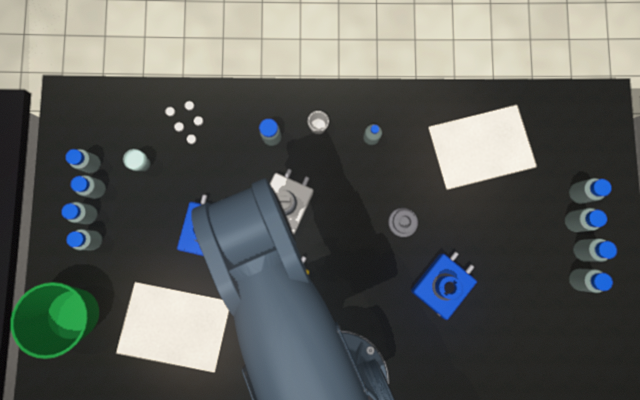

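The cartridge sits upright in the white station, wing at about (365,195) in the side crop. The wing top reads z≈162.2 in both cameras, so the origin is about 16 mm below the rim, which is the locked height. In the top view the bottles (269,130) and (372,134) and the cup (318,121) are unmoved.

```bash
python3 -c "
from h import *
print(bot.finish_job());plan()"
```

```text
the job is handed in; nothing more can be done
None
the job is handed in; nothing more can be done
```

The cartridge is fitted and locked in the white station's bayonet socket, and I handed the job in at about 17 s of the 72 s allowed; the hand-in reports no verdict.

**What I did:**
- I gripped the cartridge by its wing and lifted it out of the stand.
- I lowered it with the lugs turned to the notches as they showed in the top view. Force first rose at plunger depth, so they went straight in without resting on the rim.
- I pressed it down about 20 mm below the rim. The vertical wrist force peaked near 11 N.
- I twisted it clockwise about 93° until the stop showed as a 0.53 Nm rise in torque, roughly 25 N at the lugs. Then I let it up, opened the fingers and moved clear.

**Last checks:**
- **Locked height:** the wing top reads z ≈ 162.2 mm in both cameras, so the origin is about 16 mm below the rim, the locked height.
- **Wing angle:** it reads about 87°, as expected at the stop.
- **Robot:** wrist force is near zero and the arm is clear of everything.
- **Bottles and cup:** they look unmoved in the top picture.

**Disagreements:** the two cameras differed by about 4–5 mm in y, so I used the known pose of the held cartridge to correct the station's position. In the last top picture the arm partly hid the cartridge, so its final centring (about 2 mm) rests on the side camera and the last gripper position.

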